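# Mix a flask of dye stock on the touch mixer

## Task

Set the touch mixer to run on touch by pushing its toggle switch fully over towards the ring. Then lift the larger of the two round flasks off the table, keep it upright, set its round body centred in the mixer's sprung ring and press it down firmly so that the ring sinks most of its travel, without ramming the glass. The program finishes while the flask is still in the fingers and the ring is held pressed down; leave everything else on the table as it stands.

Things in the scene. Friction and masses are not known exactly. Their poses are not given: they have to be found in the camera images.
- mixer: Small grey vortex mixer, fixed to the table, 180 mm (x) by 118 mm (y). Origin on the table straight below the axis of the sprung ring. Its x axis points from the control deck (front, at -x) to the rear. The motor housing spans x -55 to +63 mm, y +-59 mm, top 78 mm up; the lower control deck spans x -117 to -55 mm, top 50 mm up. A fixed speed dial (28 mm across, 14 mm high) stands on the deck at x -86, y -30 mm; leave it.
- toggle_tip (a point): Free end (top) of the mixer's steel toggle switch, a bare bat 8 mm thick (10 mm at the end) on the control deck. The pivot is fixed to the mixer at x -88, y +28, z +52 mm in the mixer's frame, and this point is 34 mm from it. It swings in the mixer's x-z plane.
- toggle (a joint): Toggle switch angle (rad): 0 leans 0.45 rad to the front, away from the ring (off); 0.9 leans 0.45 rad to the rear, towards the ring (run on touch). It stays where it is left; about 1.5 N at its end moves it. Fully over means above 0.75.
- ring_top (a point): Centre of the upper rim of the mixer's sprung ring, a black rubber ring 73 mm across and 16 mm high, open in the middle, with a conical inside (62 mm across at the top, 38 mm at the bottom); the rim is 118 mm above the table when up. With the larger flask seated in it, the flask's foot is 13 to 15 mm below this point. It moves down with the ring.
- ring (a joint): How far the sprung ring is pressed down (m): 0 up (the flask's weight alone sinks it by up to 2 mm), 0.015 hard against its stop. About 2 N starts it moving, then 0.6 N per mm more (some 11 N at the stop). It springs back up when let go. Pressed well down means more than 0.009; 0.012 is a good place to hold.
- flask_mid (a point): The larger round flask, stoppered brown glass, loose, 0.14 to 0.28 kg: point on its axis half-way up, 64 mm above its flat foot. Round body 66 mm across, its centre 28 mm above the foot; straight neck 25 mm across from 59 to 118 mm above the foot, with a thin 29 mm lip at 110 to 114 mm that can be ignored in gripping; stopper top at 128 mm. z up the neck. Grip the neck, at about 85 to 88 mm above the foot.
- small_flask_mid (a point): The smaller round flask of the same glass, a bystander: point half-way up, 49 mm above its foot. Body 51 mm across, 98 mm high in all.
- glue_bottle_mid (a point): White glue bottle with a nozzle, bystander, 64 mm across and 192 mm high; point half-way up.
- gesso_jar_mid (a point): Jar of primer, bystander, 84 mm across and 85 mm high; point half-way up.
- shuttle_mid (a point): Wooden weaving shuttle lying flat, bystander, 200 x 36 x 14 mm; its centre.
- bobbin_mid (a point): Wooden bobbin standing up, bystander, 44 mm across and 60 mm high; its centre.
- flat_brush_mid (a point): Paint brush lying flat, bystander, 220 mm long; a point near its middle.
- ink_bottle_mid (a point): Small brown ink bottle, bystander, 48 mm across and 62 mm high; its centre.
- table: The white work table, top at z = 0.
Not all that is in view belongs to the job. What is shaped like the part that bears flask_mid but purple or turquoise is not meant.

How it is judged:
By the outcome, as a careful person would: the job done as asked, in the order asked, and still so for the second after the job is handed in, while the arm keeps its last pose, push and grip.
It also fails if it takes over 64 s, if anything falls off the work surface, if the arm or the gripper's body presses on something with over 40 N, if the wrist force passes 120 N, or if a joint passes its speed limit or range.

## Robot

A 6-joint arm with a two-finger parallel gripper is mounted at the origin on the work surface. World frame = base frame: x ahead of the robot, y to its left, z up, the work surface at z = 0. Lengths are in m, angles in rad, forces in N, time in s.
With the tool pointing down it reaches from about 0.35 to 0.775 m from the base axis. Payload 7.3 kg.
Tool frame: the origin (TCP) lies at the very end of the fingers, on their centre line; the grasp point (between the pads) lies 19 mm behind it; z points along the fingers, y is the direction in which the jaws open and shut (so a half turn about z gives the same grasp; the last joint's range is limited). The gripper opens to 92 mm and grips with 3 to 60 N. Pads are 19 mm wide; open, the fingers measure 130 mm over their backs; the gripper's body (75 mm by 190 mm) begins 47 mm behind the grasp point.
Start: joints at [-1.484, 0.342, 1.524, -0, 1.275, -0.146], TCP at [0.121, -0.511, 0.227] pointing down, gripper open.
Joint ranges: [-2.53, 2.53], [-0.77, 2.02], [0.04, 2.7], [-1, 4.14], [0.28, 2.66], [-3.11, 3.11]. Speed limits (rad/s): [2.57, 2.57, 3.14, 3.14, 3.14, 3.14].

## Interface

Orientations are given as [roll, pitch, yaw] about the fixed x, y, z axes, in that order (R = Rz(yaw) Ry(pitch) Rx(roll)).
In Python, from cell import monitor, eyes, order gives the robot as it stands. The module is installed in compiled form; this text tells all that it offers.
- The arm moves only by the tool carry_out, never from a script. Its argument "targets" is a list of rows, each a list of 2 entries, a list of its own where there are three numbers: the shift along the tool's x, y, z in m, then the turn about the tool's z in rad. In form: [[[dx, dy, dz], twist], ...]. A call has 1 to 10 rows; each row shifts and turns the pose as measured when the row begins, along the tool's axes as they then stand; what a row does not reach is not made up. A row lasts 1/8 s, in which the tool goes at most 62.5 mm and 10.7 degrees, less where a joint would pass 70% of its speed; a pose out of reach is approached as far as the arm can. A call is refused whole if a number of a shift passes 0.0625 or a number of a turn 0.188, either way. A call with a gripper value outside its range is refused whole. "fingers" is the closure, from 0 (fully open) to 1 (shut), set as the call begins (left out, the last holds). The fingers move at their own pace and stop on an object; "grip_force" is the grip in N (left out, the last holds). Time passes only in rows, so rows that do not move let the fingers close. It gives the time, the measured TCP pose, the force and the opening at its end, in the units of the state.
- monitor.observe(): the state, without advancing time (a new reading comes with each control period).
- eyes.read_camera(name): name is "side" or "top" or "wrist"; returns the picture (400x640x3 uint8, red, green, blue); there is no depth.
- eyes.camera_info(name): a dict with "K" (3x3 intrinsics, pixels), "dist" ([k1, k2, p1, p2, k3] as OpenCV has them; the pictures are not rectified), "rvec" (rotation vector, rad) and "tvec" (3), from world to camera coordinates, as OpenCV has them. Camera axes: x right, y down, z forward; pixel columns grow to the right and rows downward; lengths in m; the calibration is good to about 2 mm. A picture is of the moment at which its call begins: read the wrist's pose just before it. camera_info takes no time and is no camera call; for the wrist camera it gives the pose at the moment of the call.
- order.hand_in(): hands the job in, once; it reports no verdict.
The state is a dict: "time": time; "qpos": joint angles; "qvel": joint speeds; "joint_efforts": joint torques, N m; "tool_pos": TCP position; "tool_rot": TCP orientation; "contact_force": force on the tool from outside, world axes, zero at the start; "torque": the same for the moment, N m; "opening": finger opening in m.
Only numpy, scipy, OpenCV 4.12 (cv2) and the standard library are available. Lean on these libraries where they do the work, as an engineer would, in place of code of your own. Each camera call takes 0.05 s, during which the arm holds its last target.

## Working session

There is one attempt and no reset: what is moved stays moved. The work goes in short steps, Python scripts to look and compute and a tool call to move; the robot and the scene stay as the last step left them, time stands still between calls to the robot, and variables do not carry over. Pictures are saved under pics/ and viewed, and the job is handed in when it is done.

Besides the shell and the picture viewer there is one more tool, called after "Call:" as name([rows], argument=value, ...), one row to a line, values as JSON. carry_out: Moves the arm, as the interface text tells. Its arguments: {"type":"object","properties":{"targets":{"type":"array","items":{"type":"array"}},"fingers":{"type":"number"},"grip_force":{"type":"number"}},"required":["targets"]}

```bash
mkdir -p pics; python3 - <<'E'
from cell import monitor, eyes, order
import cv2
s=monitor.observe()
for k,v in s.items(): print(k,v)
for n in ("top","side","wrist"):
    im=eyes.read_camera(n); cv2.imwrite(f"pics/{n}0.png",im[:,:,::-1]); print(n,eyes.camera_info(n))
E
```

```text
time 0.0
qpos [-1.48396278e+00  3.42713290e-01  1.52502652e+00  1.07115127e-05
  1.27540835e+00 -1.46009345e-01]
qvel [-0.00015669  0.00052615  0.00033385  0.00185649  0.00025673  0.00111208]
joint_efforts [ 4.20894594e-04 -4.31240952e+01 -2.44216257e+01  7.18799606e-02
  5.60735771e-02 -1.18567600e-04]
tool_pos [ 0.12112467 -0.51041026  0.22604655]
tool_rot [-3.14005519e+00 -2.36445806e-04  2.32839582e-01]
contact_force [-0.76068828 -0.0472014  -0.82988407]
torque [ 0.05389797 -0.01688996  0.00808316]
opening 0.09198117197319042
top {'K': array([[442.28798867,   0.        , 327.25876454],
       [  0.        , 442.28798867, 198.6021505 ],
       [  0.        ,   0.        ,   1.        ]]), 'dist': array([-0.06166965,  0.        ,  0.        ,  0.        ,  0.        ]), 'rvec': array([ 2.16034262, -2.16097717,  0.10216337]), 'tvec': array([0.02953381, 0.56656613, 1.38525595])}
side {'K': array([[379.17073988,   0.        , 321.88235422],
       [  0.        , 379.17073988, 198.68166712],
       [  0.        ,   0.        ,   1.        ]]), 'dist': array([0.01732349, 0.        , 0.        , 0.        , 0.        ]), 'rvec': array([ 2.13621114, -0.06245645,  0.00692768]), 'tvec': array([-0.55587927,  0.13074532,  1.05117605])}
wrist {'K': array([[342.59596956,   0.        , 325.66250232],
       [  0.        , 342.59596956, 198.53607269],
       [  0.        ,   0.        ,   1.        ]]), 'dist': array([-0.07094183,  0.        ,  0.        ,  0.        ,  0.        ]), 'rvec': array([-2.27159727,  1.79539432,  0.27169168]), 'tvec': array([-0.52522556, -0.03749477,  0.39095623])}
```

View pics/top0.png

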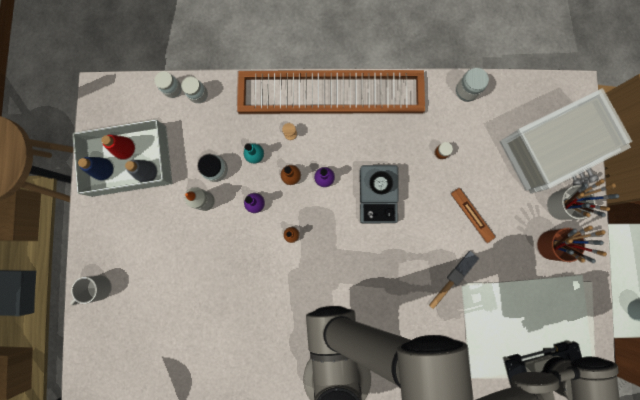

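View pics/side0.png

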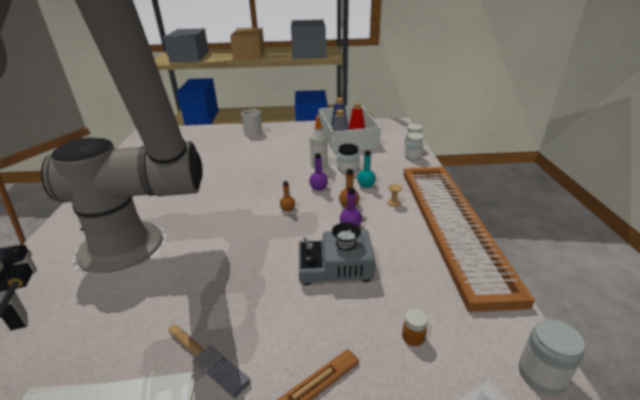

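View pics/wrist0.png

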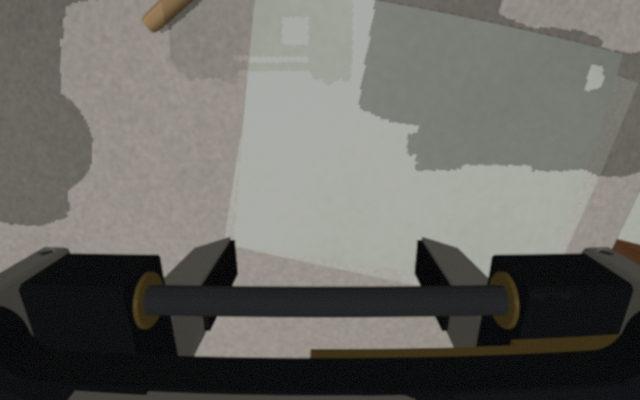

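The top view shows these candidates for flask_mid:
- larger brown flask at (290,174)
- small brown flask at (291,234)
- purple flasks at (324,176) and (254,202)
- turquoise flask at (254,152)
- brown ink bottle at (443,150)

By the description I choose the one at (290,174). I'll check it in close crops and measure.

```bash
cat > h.py <<'E'
import numpy as np, cv2
from cell import monitor, eyes, order
def ray(n,uv,info=None):
    c=info or eyes.camera_info(n); R=cv2.Rodrigues(c["rvec"])[0]
    p=cv2.undistortPoints(np.array([[uv]],float),c["K"],c["dist"])[0,0]
    return -R.T@c["tvec"], R.T@np.array([p[0],p[1],1.])
def plane(n,uv,z,info=None):
    o,d=ray(n,uv,info); return o+d*(z-o[2])/d[2]
def tri(rs):
    A=np.zeros((3,3));b=np.zeros(3)
    for o,d in rs:
        d=d/np.linalg.norm(d);P=np.eye(3)-np.outer(d,d);A+=P;b+=P@o
    x=np.linalg.solve(A,b)
    return x,[np.linalg.norm(np.cross(x-o,d/np.linalg.norm(d))) for o,d in rs]
def proj(n,X,info=None):
    c=info or eyes.camera_info(n)
    return cv2.projectPoints(np.array([X],float),c["rvec"],c["tvec"],c["K"],c["dist"])[0][0,0]
E
python3 - <<'E'
import cv2,numpy as np
t=cv2.imread('pics/top0.png');s=cv2.imread('pics/side0.png')
a=cv2.resize(t[130:250,270:430],(800,600),interpolation=cv2.INTER_CUBIC);cv2.imwrite('pics/topcrop.png',a)
b=cv2.resize(s[150:290,270:430],(686,600),interpolation=cv2.INTER_CUBIC);cv2.imwrite('pics/sidecrop.png',b)
E
```

```text
(no output)
```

View pics/topcrop.png

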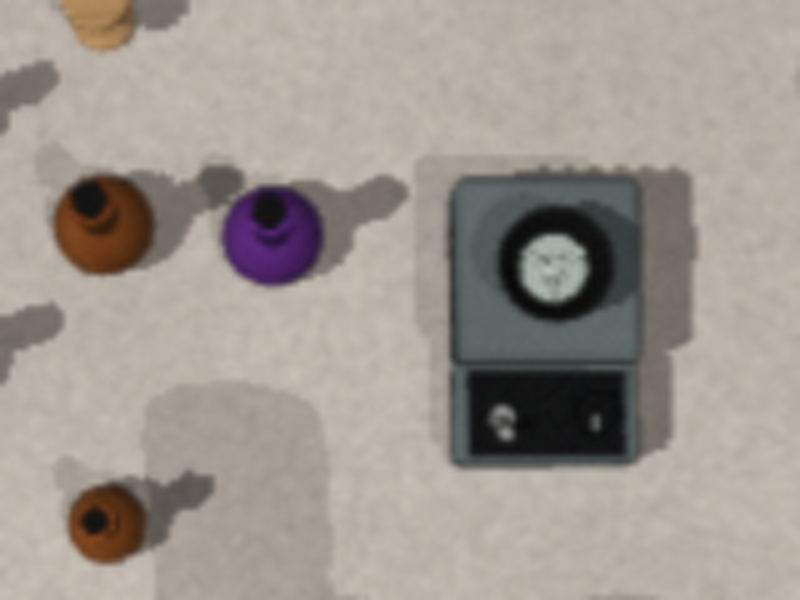

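View pics/sidecrop.png

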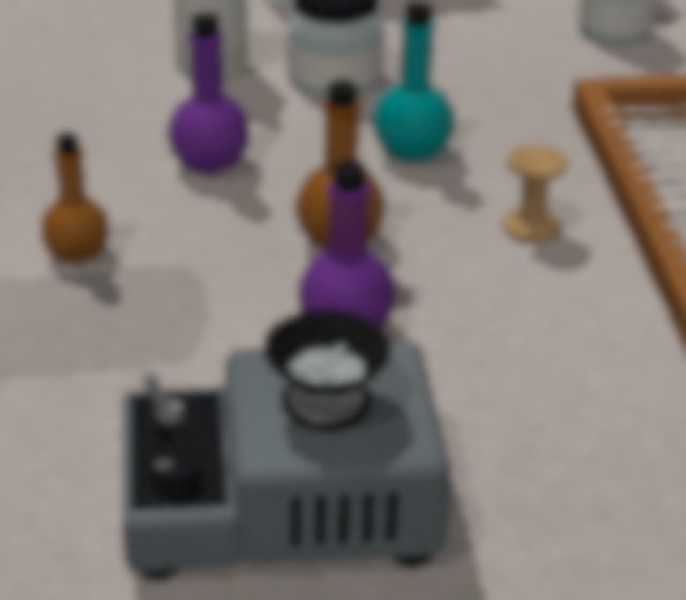

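The crops confirm the choice: brown, larger than the one at (291,234). In top pixels its stopper is at about (287.5,169), the ring at about (380.7,182), the toggle at about (370.5,214). Next I measure positions.

```bash
python3 - <<'E'
from h import *
t=cv2.imread('pics/top0.png');s=cv2.imread('pics/side0.png')
hsv=cv2.cvtColor(t,cv2.COLOR_BGR2HSV)
def cc(m):
    n,l,st,c=cv2.connectedComponentsWithStats(m.astype(np.uint8)); return [(st[i],c[i]) for i in range(1,n) if st[i][4]>8]
def win(m,x0,x1,y0,y1):
    k=np.zeros_like(m);k[y0:y1,x0:x1]=m[y0:y1,x0:x1];return k
br=(hsv[...,0]<15)&(hsv[...,1]>150)
up=lambda c:((c[0]),(c[1]))
for st,c in cc(win(br,275,310,155,195)): print('brown',st,c)
# body incl. stopper: enclosing circle
m=win(br,275,310,155,195).astype(np.uint8)
cn=max(cv2.findContours(m,0,1)[0],key=len); (x,y),r=cv2.minEnclosingCircle(cn); print('circ',x,y,r, plane('top',(x,y),.028))
g=hsv[...,2]
dk=win((g<35),280,295,160,180)
for st,c in cc(dk): print('stopper',st,c,plane('top',c,.124))
dk=win(g<60,366,396,166,200)
for st,c in cc(dk): print('ring',st,c)
cn=max(cv2.findContours(win((g<50),366,396,166,199).astype(np.uint8),0,1)[0],key=len);(x,y),r=cv2.minEnclosingCircle(cn);print('ringc',x,y,r,plane('top',(x,y),.112))
# deck panel & housing
cn=max(cv2.findContours(win((g<45),355,405,200,226).astype(np.uint8),0,1)[0],key=len);print('panel',cv2.minAreaRect(cn))
# corners from crop 5x
f=lambda x,y:((x+.5)/5-.5+270,(y+.5)/5-.5+130)
for p,z in [((455,178),.078),((640,178),.078),((640,360),.078),((455,360),.078),((453,465),.05),((636,465),.05)]: print(p,plane('top',f(*p),z))
for p in [(500,412),(497,420),(508,435),(595,420)]: print('tog',f(*p),plane('top',f(*p),.083),plane('top',f(*p),.052))
print('small stopper',plane('top',f(95,521),.096), 'purple',plane('top',f(268,210),.124))
E
```

```text
brown [281 166  19  18 234] [290.63675214 175.28205128]
circ 290.13482666015625 174.3932647705078 9.240579605102539 [0.64561909 0.14937885 0.028     ]
stopper [285 167   6   6  30] [287.33333333 169.5       ] [0.64491233 0.14863452 0.124     ]
ring [369 171  25  23 287] [381.53310105 181.57491289]
ringc 380.9303894042969 182.44937133789062 11.801372528076172 [ 0.60683196 -0.13403664  0.112     ]
panel ((379.0, 212.0), (16.0, 30.0), 90.0)
(455, 178) [ 0.666102   -0.07512718  0.078     ]
(640, 178) [ 0.66601029 -0.19051754  0.078     ]
(640, 360) [ 0.55195553 -0.1885488   0.078     ]
(455, 360) [ 0.5520666  -0.07421648  0.078     ]
(453, 465) [ 0.4886688  -0.07424677  0.05      ]
(636, 465) [ 0.48854676 -0.18910482  0.05      ]
tog (369.6, 212.0) [ 0.51945343 -0.10128534  0.083     ] [ 0.52182866 -0.10387575  0.052     ]
tog (369.0, 213.6) [ 0.51453265 -0.09939759  0.083     ] [ 0.5167953  -0.10194481  0.052     ]
tog (371.2, 216.6) [ 0.50530623 -0.10605875  0.083     ] [ 0.50735781 -0.10875836  0.052     ]
tog (388.6, 213.6) [ 0.51447094 -0.1595639   0.083     ] [ 0.51673219 -0.1634876   0.052     ]
small stopper [0.45233046 0.14573681 0.096     ] purple [0.63827143 0.04045318 0.124     ]
```

```bash
cat > d.py <<'E'
import sys
from h import *
from scipy.spatial.transform import Rotation as Ro
def d(x,y,z,yaw):
    s=monitor.observe(); R=Ro.from_euler('xyz',s['tool_rot']).as_matrix()
    v=R.T@(np.array([x,y,z])-s['tool_pos'])
    tw=-(yaw-s['tool_rot'][2]); tw=(tw+np.pi)%(2*np.pi)-np.pi
    print('t',round(s['time'],2),'pos',s['tool_pos'].round(4),'rot',s['tool_rot'].round(3),'F',s['contact_force'].round(2),'op',round(s['opening'],4)); print('tool delta',v.round(4),'twist',round(tw,3))
if __name__=='__main__': d(*map(float,sys.argv[1:5]))
E
python3 d.py 0.43 -0.115 0.21 0
```

```text
t 0.15 pos [ 0.1211 -0.5106  0.2262] rot [-3.14  -0.     0.233] F [-0.19  0.77  0.4 ] op 0.0916
tool delta [ 0.3918 -0.3136  0.0166] twist 0.233
```

Call:
carry_out([
  [[0.039,-0.031,0],0],
  [[0.039,-0.031,0],0],
  [[0.039,-0.031,0],0],
  [[0.039,-0.031,0],0],
  [[0.039,-0.031,0],0],
  [[0.039,-0.031,0],0],
  [[0.039,-0.031,0],0],
  [[0.039,-0.031,0],0],
  [[0,0,0],0.12],
  [[0,0,0],0.12],
], fingers=1, grip_force=20)

```text
time: 1.4
tool_pos: [0.3744, -0.1864, 0.2247]
tool_rot: [-3.138, 0.0, -0.014]
contact_force: [-0.6, 0.0, -0.5]
opening: 0.0007
```

```bash
python3 d.py 0.43 -0.115 0.21 0
```

```text
t 1.4 pos [ 0.3744 -0.1864  0.2247] rot [-3.138  0.    -0.014] F [-0.59  0.04 -0.47] op 0.0007
tool delta [ 0.0546 -0.0721  0.015 ] twist -0.014
```

Call:
carry_out([
  [[0.027,-0.036,0.007],-0.014],
  [[0.027,-0.036,0.007],0],
  [[0,0,0],0],
])

```text
time: 1.78
tool_pos: [0.4304, -0.113, 0.2103]
tool_rot: [-3.138, 0.001, -0.002]
contact_force: [-0.4, -0.6, -0.4]
opening: 0.0004
```

```bash
python3 - <<'E'
from h import *
s=monitor.observe();c=eyes.camera_info('wrist');im=eyes.read_camera('wrist');cv2.imwrite('pics/wrist1.png',im[:,:,::-1])
import pickle;pickle.dump((c,s),open('w1.pkl','wb'))
im=eyes.read_camera('top');cv2.imwrite('pics/top1.png',im[:,:,::-1])
print(s['tool_pos'],s['tool_rot'])
E
```

```text
[ 0.43035227 -0.11299467  0.21026957] [-3.13818685e+00  6.76406921e-04 -2.36281606e-03]
```

View pics/wrist1.png

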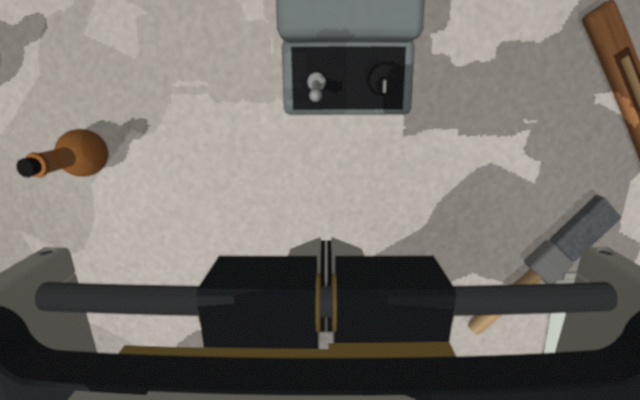

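Wrist view: deck panel from (290,45) to (410,112), toggle tip near (316,95) leaning to the front, base near (316,77), dial at (385,79).

```bash
python3 - <<'E'
from h import *
import pickle;c,s=pickle.load(open('w1.pkl','rb'))
for n,p,z in [('tip',(316,96),.083),('base',(316,77),.055),('dial',(385,79),.064),('deckFL',(286,113),.05),('deckFR',(412,112),.05),('hFL',(277,39),.078),('hFR',(423,39),.078)]: print(n,plane('wrist',p,z,c).round(4))
im=cv2.imread('pics/wrist1.png');cv2.imwrite('pics/w1c.png',cv2.resize(im[0:130,260:440],(792,572),interpolation=cv2.INTER_CUBIC))
E
```

```text
tip [ 0.5079 -0.1059  0.083 ]
base [ 0.5238 -0.1052  0.055 ]
dial [ 0.5218 -0.1638  0.064 ]
deckFL [ 0.4929 -0.0775  0.05  ]
deckFR [ 0.4938 -0.1919  0.05  ]
hFL [ 0.5518 -0.0754  0.078 ]
hFR [ 0.552  -0.1905  0.078 ]
```

View pics/w1c.png

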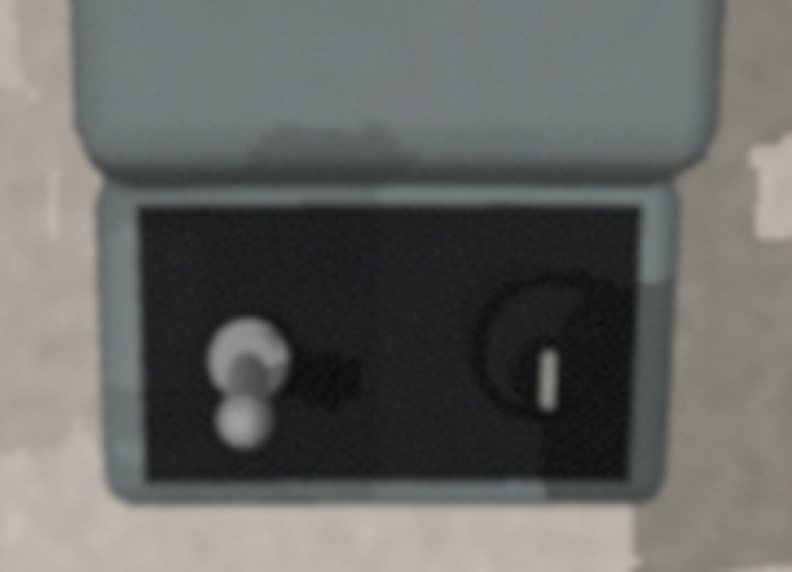

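```bash
python3 d.py 0.468 -0.106 0.072 0
```

```text
t 1.88 pos [ 0.4295 -0.1148  0.2107] rot [-3.139e+00  1.000e-03 -5.000e-03] F [ 0.53 -0.08  0.74] op 0.0003
tool delta [ 0.0385 -0.0087  0.1387] twist -0.005
```

Call:
carry_out([
  [[0.012,-0.004,0.045],0],
  [[0.013,-0.004,0.045],0],
  [[0.012,0,0.045],0],
  [[0,0,0.0],0],
])

```text
time: 2.38
tool_pos: [0.467, -0.1118, 0.0745]
tool_rot: [3.141, -0.004, -0.01]
contact_force: [0.1, -1.1, 1.2]
opening: 0.0007
```

```bash
python3 d.py 0.468 -0.106 0.072 0
```

```text
t 2.38 pos [ 0.467  -0.1118  0.0745] rot [ 3.141 -0.004 -0.01 ] F [ 0.07 -1.15  1.17] op 0.0007
tool delta [ 0.0009 -0.0058  0.0025] twist -0.01
```

Call:
carry_out([
  [[0.009,-0.004,0.002],-0.01],
  [[0.009,0,0],0],
  [[0.008,0,0],0],
  [[0.008,0,0],0],
])

```text
time: 2.88
tool_pos: [0.5041, -0.1099, 0.0781]
tool_rot: [3.138, -0.01, -0.001]
contact_force: [-2.7, 0.1, 1.7]
opening: 0.0006
```

```bash
python3 d.py 0.513 -0.106 0.072 0; python3 - <<'E'
from h import *
im=eyes.read_camera('side');cv2.imwrite('pics/s2.png',cv2.resize(im[190:300,280:400,::-1],(654,600),interpolation=cv2.INTER_CUBIC))
E
```

```text
t 2.88 pos [ 0.5041 -0.1099  0.0781] rot [ 3.138e+00 -1.000e-02 -1.000e-03] F [-2.65  0.08  1.72] op 0.0006
tool delta [ 0.0088 -0.004   0.0062] twist -0.001
```

View pics/s2.png

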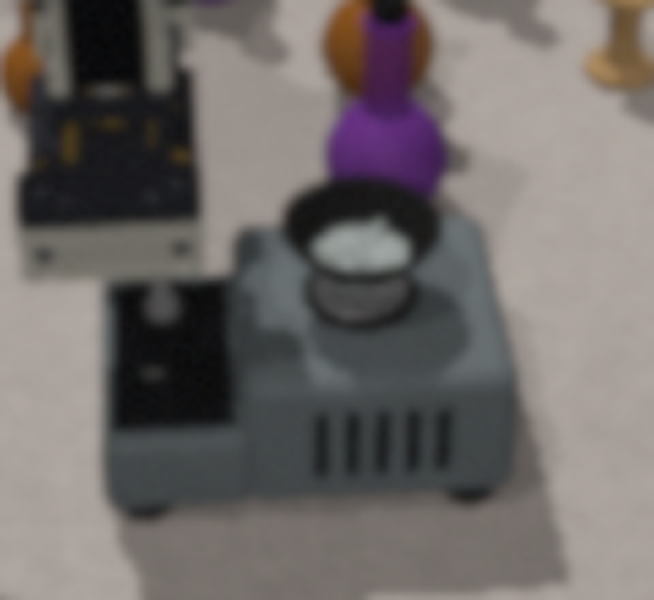

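Call:
carry_out([
  [[0.004,0,0.004],0],
  [[0.004,0,0.002],0],
  [[0.004,0,0.001],0],
])

```text
time: 3.3
tool_pos: [0.5172, -0.11, 0.0712]
tool_rot: [3.137, -0.009, -0.001]
contact_force: [-11.9, -0.8, 12.0]
opening: 0.0007
```

Call:
carry_out([
  [[-0.02,0,0],0],
  [[-0.03,0,-0.03],0],
  [[-0.03,0,-0.05],0],
  [[0,0,-0.05],0],
  [[0,0,0],0],
], fingers=0)

```text
time: 3.92
tool_pos: [0.4355, -0.1095, 0.2027]
tool_rot: [3.138, -0.011, -0.001]
contact_force: [-0.1, -0.1, -0.9]
opening: 0.0461
```

```bash
python3 - <<'E'
from h import *
s=monitor.observe();c=eyes.camera_info('wrist');im=eyes.read_camera('wrist')
a=cv2.resize(im[0:130,260:440,::-1],(400,300),interpolation=cv2.INTER_CUBIC)
im=eyes.read_camera('side');b=cv2.resize(im[210:290,290:390,::-1],(375,300),interpolation=cv2.INTER_CUBIC)
cv2.imwrite('pics/s3.png',np.hstack([a,b]));print(s['tool_pos'])
X=np.array([.520,-.1055,.052])
for q in(0,.9): print(q,proj('wrist',X+[.034*np.sin(q-.45),0,.034*np.cos(q-.45)],c),proj('side',X+[.034*np.sin(q-.45),0,.034*np.cos(q-.45)]))
E
```

```text
[ 0.43552329 -0.10953395  0.20273056]
0 [318.7645379  108.24483776] [302.39139646 237.80049365]
0.9 [318.54588361  69.03505398] [314.40781245 237.25568732]
```

View pics/s3.png

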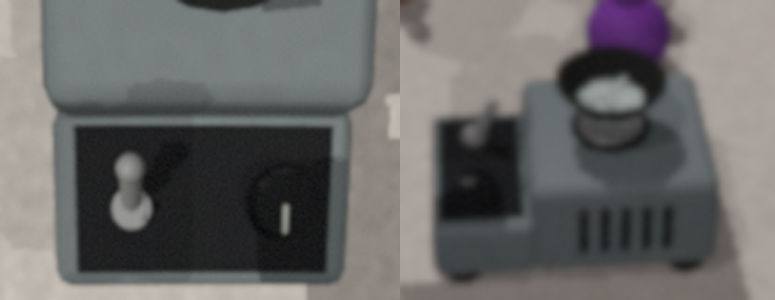

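The toggle bat leans to the rear: its tip is at about wrist (317.6,71.5) and side (314,237.5), and both fit the predictions for 0.9. Next I go to the flask.

Call:
carry_out([
  [[0,0,0],-0.175],
  [[0,0,0],-0.175],
  [[0,0,0],-0.175],
  [[0,0,0],-0.175],
  [[0,0,0],-0.175],
  [[0,0,0],-0.175],
  [[0,0,0],-0.175],
  [[0,0,0],-0.175],
  [[0,0,0],-0.175],
])

```text
time: 5.15
tool_pos: [0.4287, -0.1051, 0.1823]
tool_rot: [-3.119, -0.014, 1.626]
contact_force: [-0.9, -0.1, -0.7]
opening: 0.092
```

```bash
python3 d.py 0.645 0.09 0.22 1.571
```

```text
t 5.15 pos [ 0.4287 -0.1051  0.1823] rot [-3.119 -0.014  1.626] F [-0.87 -0.11 -0.72] op 0.092
tool delta [ 0.1833  0.2259 -0.0404] twist 0.055
```

Call:
carry_out([
  [[0,0,-0.03],0.055],
  [[0.025,0.036,0],0],
  [[0.025,0.036,0],0],
  [[0.025,0.036,0],0],
  [[0.025,0.036,0],0],
  [[0.025,0.036,0],0],
  [[0.025,0.036,0],0],
  [[0,0,0],0],
])

```text
time: 6.15
tool_pos: [0.6478, 0.0511, 0.188]
tool_rot: [-3.09, -0.018, 1.57]
contact_force: [0.0, -0.3, -0.4]
opening: 0.0919
```

```bash
python3 d.py 0.645 0.149 0.22 1.571; python3 - <<'E'
from h import *
s=monitor.observe();c=eyes.camera_info('wrist');im=eyes.read_camera('wrist');cv2.imwrite('pics/wrist4.png',im[:,:,::-1])
import pickle;pickle.dump((c,s),open('w4.pkl','wb'))
im=eyes.read_camera('side');cv2.imwrite('pics/side4.png',cv2.resize(im[150:250,270:420,::-1],(750,500),interpolation=cv2.INTER_CUBIC))
E
```

```text
t 6.15 pos [0.6478 0.0511 0.188 ] rot [-3.09  -0.018  1.57 ] F [ 0.02 -0.34 -0.42] op 0.0919
tool delta [ 0.0985 -0.0044 -0.03  ] twist -0.001
```

View pics/wrist4.png

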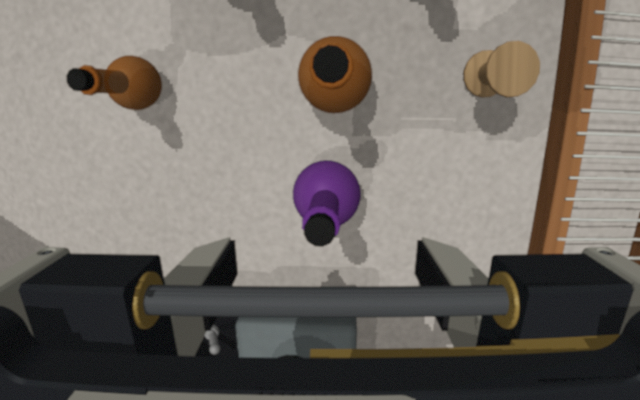

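View pics/side4.png

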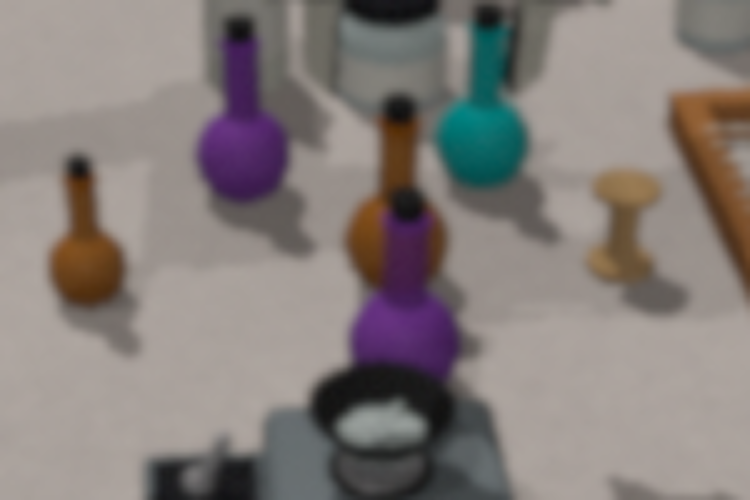

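Call:
carry_out([
  [[0,0,-0.02],0],
  [[0,0,0],0],
  [[0,0,0],0],
])

```text
time: 6.62
tool_pos: [0.6444, 0.0465, 0.2073]
tool_rot: [-3.085, -0.017, 1.566]
contact_force: [0.6, 0.0, -0.6]
opening: 0.0919
```

```bash
python3 d.py 0.645 0.149 0.22 1.571
python3 - <<'E'
from h import *
import pickle;c,s=pickle.load(open('w4.pkl','rb'))
im=cv2.imread('pics/wrist4.png');hsv=cv2.cvtColor(im,cv2.COLOR_BGR2HSV)
m=np.zeros((400,640),np.uint8);m[30:120,290:380]=(hsv[30:120,290:380,2]<50);
n,l,st,cc=cv2.connectedComponentsWithStats(m)
for i in range(1,n):
    if st[i][4]>50: print(st[i],cc[i],plane('wrist',cc[i],.122,c))
m[:]=0;m[30:120,290:380]=(hsv[30:120,290:380,0]<15)&(hsv[30:120,290:380,1]>150)
(x,y),r=cv2.minEnclosingCircle(max(cv2.findContours(m,0,1)[0],key=len));print(x,y,r,plane('wrist',(x,y),.03,c))
E
```

```text
t 6.62 pos [0.6444 0.0465 0.2073] rot [-3.085 -0.017  1.566] F [ 0.58  0.01 -0.64] op 0.0919
tool delta [ 0.1027 -0.0006 -0.0109] twist -0.005
[314  46  34  36 961] [330.24765869  63.67950052] [0.64687818 0.1493487  0.122     ]
334.0 74.0 37.2156867980957 [0.64659693 0.14975505 0.03      ]
```

Call:
carry_out([
  [[0,0,0],0],
  [[0,0,0],0],
  [[0,0,0],0],
  [[0,0,0],0],
])

```text
time: 7.12
tool_pos: [0.6435, 0.0459, 0.2062]
tool_rot: [-3.083, -0.017, 1.565]
contact_force: [0.3, -0.2, 0.3]
opening: 0.0919
```

```bash
python3 - <<'E'
from h import *
for i in range(4):
    s=monitor.observe();print(s['time'],s['tool_pos'].round(4),s['tool_rot'].round(4),s['qpos'].round(4)); eyes.read_camera('top')
E
```

```text
7.125 [0.6435 0.0459 0.2062] [-3.0829 -0.017   1.5649] [-0.0545  0.6177  1.1281  0.0142  1.4552 -0.0512]
7.175 [0.6434 0.0459 0.2062] [-3.0829 -0.017   1.565 ] [-0.0545  0.6177  1.1281  0.0142  1.4552 -0.0512]
7.225 [0.6435 0.0459 0.2062] [-3.083  -0.0169  1.5649] [-0.0545  0.6177  1.128   0.0141  1.4553 -0.0512]
7.275 [0.6435 0.0459 0.2063] [-3.0831 -0.0169  1.5649] [-0.0545  0.6177  1.128   0.0141  1.4553 -0.0512]
```

Call:
carry_out([
  [[0.0125,0,0],0],
  [[0.0125,0,0],0],
  [[0.0125,0,0],0],
  [[0.0125,0,0],0],
])

```text
time: 7.82
tool_pos: [0.6438, 0.0994, 0.2073]
tool_rot: [-3.083, -0.017, 1.565]
contact_force: [0.5, 0.5, -0.7]
opening: 0.0919
```

Call:
carry_out([
  [[0,0,-0.02],0],
  [[0,0,-0.02],0],
  [[0,0,-0.02],0],
])

```text
time: 8.2
tool_pos: [0.6462, 0.1023, 0.2666]
tool_rot: [-3.079, -0.018, 1.568]
contact_force: [0.1, 0.0, -0.2]
opening: 0.0917
```

Call:
carry_out([
  [[0,0,0.03],0],
  [[0,0,0.03],0],
])

```text
time: 8.45
tool_pos: [0.6449, 0.1052, 0.2105]
tool_rot: [-3.089, -0.018, 1.569]
contact_force: [-0.2, 0.1, 0.1]
opening: 0.0919
```

Call:
carry_out([
  [[0,-0.03,0],0],
  [[0,-0.03,0],0],
])

```text
time: 8.7
tool_pos: [0.5834, 0.1065, 0.2098]
tool_rot: [-3.084, -0.018, 1.57]
contact_force: [0.2, -0.1, 0.5]
opening: 0.0916
```

Call:
carry_out([
  [[0,0.03,0],0],
  [[0,0.03,0],0],
])

```text
time: 8.95
tool_pos: [0.6391, 0.1087, 0.2062]
tool_rot: [-3.078, -0.018, 1.572]
contact_force: [-0.1, -0.7, 0.2]
opening: 0.0918
```

Call:
carry_out([
  [[0,0,-0.02],0],
  [[0,0,-0.02],0],
  [[0,0,-0.02],0],
  [[0,0,-0.02],0],
  [[0,0,-0.02],0],
  [[0,0,-0.02],0],
])

```text
time: 9.7
tool_pos: [0.6472, 0.1113, 0.3259]
tool_rot: [-3.073, -0.018, 1.574]
contact_force: [0.5, 0.7, -0.6]
opening: 0.092
```

Call:
carry_out([
  [[0,0,0.06],0],
  [[0,0,0.06],0],
])

```text
time: 9.95
tool_pos: [0.6438, 0.1153, 0.2119]
tool_rot: [-3.091, -0.019, 1.575]
contact_force: [0.2, -0.6, -0.2]
opening: 0.0921
```

Call:
carry_out([
  [[0,0,-0.06],0],
  [[0,0,-0.06],0],
])

```text
time: 10.2
tool_pos: [0.6368, 0.1143, 0.3112]
tool_rot: [-3.038, -0.017, 1.576]
contact_force: [0.9, 1.4, 1.8]
opening: 0.0922
```

Call:
carry_out([
  [[0,0,0.03],0],
  [[0,0,0.03],0],
  [[0,0,0.03],0],
  [[0,0,0.03],0],
])

```text
time: 10.7
tool_pos: [0.6282, 0.1197, 0.1968]
tool_rot: [-3.054, -0.017, 1.578]
contact_force: [0.1, 0.1, -0.6]
opening: 0.0919
```

Call:
carry_out([
  [[0,0,-0.02],0],
  [[0,0,-0.02],0],
  [[0,0,-0.02],0],
  [[0,0,-0.02],0],
  [[0,0,-0.02],0],
  [[0,0,-0.02],0],
  [[0,0,0.0625],0],
  [[0,0,0.0575],0],
])

```text
time: 11.7
tool_pos: [0.6296, 0.1264, 0.1999]
tool_rot: [-3.061, -0.018, 1.582]
contact_force: [0.1, -0.1, -0.6]
opening: 0.0918
```

Call:
carry_out([
  [[0,0,-0.02],0],
  [[0,0,-0.02],0],
  [[0,0,-0.02],0],
  [[0,0,0.06],0],
])

```text
time: 12.2
tool_pos: [0.6278, 0.1297, 0.1982]
tool_rot: [-3.057, -0.018, 1.584]
contact_force: [0.3, 0.8, -1.3]
opening: 0.0919
```

Call:
carry_out([
  [[0,0,-0.03],0],
  [[0,0,-0.03],0],
  [[0,0,-0.03],0],
  [[0,0,-0.03],0],
  [[0,0,0.06],0],
  [[0,0,0.06],0],
])

```text
time: 12.95
tool_pos: [0.6211, 0.1342, 0.1934]
tool_rot: [-3.043, -0.018, 1.587]
contact_force: [0.8, -0.4, -0.3]
opening: 0.0921
```

Call:
carry_out([
  [[0,0,0],0.175],
  [[0,0,0],0.175],
  [[0,0,0],0.175],
])

```text
time: 13.32
tool_pos: [0.6173, 0.1365, 0.1874]
tool_rot: [-3.039, 0.042, 1.051]
contact_force: [-0.4, -0.2, 0.2]
opening: 0.0917
```

```bash
cat >> d.py <<'E'
    R=Ro.from_euler('xyz',monitor.observe()['tool_rot']).as_matrix(); q=monitor.observe()['qpos']
    print('toolz',R[:,2].round(4),'q',q.round(3),'sum235',round(q[1]+q[2]+q[4]-np.pi,4))
E
python3 d.py .6455 .1495 .22 .45; python3 - <<'E'
from h import *
for p in [(253,146),(251,147)]: print('turq',plane('top',p,.124))
print(plane('top',(250,196),.124))
E
```

```text
turq [0.71765926 0.25413168 0.124     ]
turq [0.71458643 0.26018451 0.124     ]
[0.56462432 0.26018495 0.124     ]  File "d.py", line 10
    R=Ro.from_euler('xyz',monitor.observe()['tool_rot']).as_matrix(); q=monitor.observe()['qpos']
IndentationError: unexpected indent
```

```bash
python3 - <<'E'
L=open('d.py').read().split('\n')
i=[k for k,l in enumerate(L) if l.startswith('if __name__')][0]
L=L[:i]+[l for l in L[i+1:] if l.strip()]+[L[i]]
open('d.py','w').write('\n'.join(L)+'\n')
E
python3 d.py .6455 .1495 .22 .45
```

```text
t 13.32 pos [0.6173 0.1365 0.1874] rot [-3.039  0.042  1.051] F [-0.39 -0.24  0.18] op 0.0917
tool delta [ 0.0238  0.0145 -0.0353] twist 0.601
toolz [-0.1098  0.0148 -0.9938] q [0.084 0.635 1.152 0.024 1.463 0.602] sum235 0.1084
```

Call:
carry_out([
  [[0,0,-0.004],0.1],
  [[0,0,-0.004],0.1],
  [[0,0,-0.004],0.1],
  [[0,0,-0.004],0.1],
  [[0,0,-0.004],0.1],
  [[0,0,-0.004],0.1],
])

```text
time: 14.08
tool_pos: [0.6193, 0.1411, 0.2114]
tool_rot: [-3.082, 0.095, 0.434]
contact_force: [-0.0, -1.0, -0.1]
opening: 0.0915
```

```bash
python3 d.py .6455 .1495 .22 .45
```

```text
t 14.07 pos [0.6193 0.1411 0.2114] rot [-3.082  0.095  0.434] F [-0.03 -1.   -0.15] op 0.0915
tool delta [ 0.0264  0.0028 -0.0113] twist -0.016
toolz [-0.111   0.0144 -0.9937] q [0.091 0.626 1.102 0.024 1.523 1.229] sum235 0.1095
```

Call:
carry_out([
  [[0.001,0,-0.02],0.02],
  [[0.001,0,-0.02],0.02],
  [[0.001,0,-0.02],0.02],
  [[0.001,0,-0.02],0.02],
  [[0.001,0,-0.02],0.02],
  [[0.001,0,-0.02],0.02],
  [[0.001,0,-0.02],0.02],
  [[0.001,0,-0.02],0.02],
  [[0.001,0,-0.02],0.02],
  [[0.001,0,-0.02],0.02],
])

```text
time: 15.32
tool_pos: [0.6497, 0.15, 0.4142]
tool_rot: [-3.102, 0.108, 0.231]
contact_force: [-0.1, 0.0, 0.4]
opening: 0.0916
```

```bash
python3 d.py .6455 .1495 .22 .2
```

```text
t 15.32 pos [0.6497 0.15   0.4142] rot [-3.102  0.108  0.231] F [-0.14  0.    0.43] op 0.0916
tool delta [0.0168 0.0072 0.1934] twist 0.031
toolz [-0.1141  0.0136 -0.9934] q [0.1   0.73  0.372 0.03  2.152 1.457] sum235 0.1122
```

Call:
carry_out([
  [[0.001,0,0.045],0],
  [[0.001,0,0.045],0],
  [[0.001,0,0.045],0],
  [[0.001,0,0.045],0],
])

```text
time: 15.82
tool_pos: [0.6393, 0.1574, 0.2389]
tool_rot: [-3.105, 0.084, 0.232]
contact_force: [1.1, 0.0, -0.3]
opening: 0.092
```

```bash
python3 d.py .6455 .1495 .22 .2
```

```text
t 15.82 pos [0.6393 0.1574 0.2389] rot [-3.105  0.084  0.232] F [ 1.08  0.05 -0.25] op 0.092
tool delta [0.0058 0.0098 0.0181] twist 0.032
toolz [-0.0905  0.0161 -0.9958] q [0.112 0.647 0.989 0.026 1.594 1.452] sum235 0.0882
```

Call:
carry_out([
  [[0,0.001,-0.02],0],
  [[0,0.001,-0.02],0],
  [[0,0.001,-0.02],0],
  [[0,0,-0.02],0],
  [[0,0,-0.02],0],
  [[0,0,-0.02],0],
  [[0,0,-0.02],0],
  [[0,0,-0.02],0],
  [[0,0,-0.02],0],
  [[0,0,-0.02],0],
])

```text
time: 17.08
tool_pos: [0.6549, 0.1596, 0.4351]
tool_rot: [-3.103, 0.103, 0.238]
contact_force: [0.5, -1.2, 0.2]
opening: 0.0916
```

Call:
carry_out([
  [[0,0,0.05],0],
  [[0,0,0.05],0],
  [[0,0,0.05],0],
  [[0,0,0.05],0],
])

```text
time: 17.58
tool_pos: [0.6458, 0.1668, 0.2501]
tool_rot: [-3.106, 0.071, 0.239]
contact_force: [1.3, 0.5, 0.1]
opening: 0.0918
```

Call:
carry_out([
  [[0,0,-0.02],0],
  [[0,0,-0.02],0],
  [[0,0,-0.02],0],
  [[0,0,-0.02],0],
  [[0,0,-0.02],0],
  [[0,0,-0.02],0],
  [[0,0,-0.02],0],
  [[0,0,-0.02],0],
  [[0,0,-0.02],0],
  [[0,0,-0.02],0],
])

```text
time: 18.82
tool_pos: [0.6562, 0.1715, 0.4444]
tool_rot: [-3.103, 0.094, 0.245]
contact_force: [34.0, 7.9, 47.9]
opening: 0.0918
```

Call:
carry_out([
  [[0,0,0.05],0],
  [[0,0,0.05],0],
  [[0,0,0.05],0],
  [[0,0,0.05],0],
])

```text
time: 19.32
tool_pos: [0.6433, 0.178, 0.2607]
tool_rot: [-3.104, 0.086, 0.247]
contact_force: [1.4, -0.3, -0.3]
opening: 0.092
```

```bash
python3 d.py .6455 .1495 .2 .2
```

```text
t 19.32 pos [0.6433 0.178  0.2607] rot [-3.104  0.086  0.247] F [ 1.44 -0.33 -0.29] op 0.092
tool delta [0.0004 0.0305 0.0598] twist 0.047
toolz [-0.0925  0.0159 -0.9956] q [0.141 0.661 0.907 0.029 1.664 1.469] sum235 0.0895
```

Call:
carry_out([
  [[0,0.01,0.01],0.03],
  [[0,0.01,0.01],0.03],
  [[0,0.01,0.01],0.03],
  [[0,0,0],0],
])

```text
time: 19.82
tool_pos: [0.6477, 0.1477, 0.2293]
tool_rot: [-3.113, 0.089, 0.15]
contact_force: [-0.2, 0.2, 0.3]
opening: 0.0916
```

```bash
python3 d.py .6437 .1498 .069 .15
```

```text
t 19.82 pos [0.6477 0.1477 0.2293] rot [-3.113  0.089  0.15 ] F [-0.16  0.24  0.27] op 0.0916
tool delta [0.0107 0.0019 0.16  ] twist -0.0
toolz [-0.0926  0.0153 -0.9956] q [0.097 0.666 0.98  0.024 1.586 1.519] sum235 0.0908
```

Call:
carry_out([
  [[0.003,0,0.03],0],
  [[0.003,0,0.03],0],
  [[0.002,0,0.03],0],
])

```text
time: 20.2
tool_pos: [0.6524, 0.1502, 0.1442]
tool_rot: [-3.113, 0.074, 0.148]
contact_force: [-0.5, -0.4, -0.4]
opening: 0.0918
```

```bash
python3 d.py .6440 .1498 .069 .15
```

```text
t 20.2 pos [0.6524 0.1502 0.1442] rot [-3.113  0.074  0.148] F [-0.49 -0.42 -0.42] op 0.0918
tool delta [-0.0028  0.0014  0.0756] twist -0.002
toolz [-0.0775  0.0175 -0.9968] q [0.1   0.719 1.112 0.026 1.386 1.518] sum235 0.0756
```

Call:
carry_out([
  [[-0.003,0,0.03],0],
  [[0,0,0.03],0],
  [[0,0,0.013],0],
  [[0,0,0],0],
])

```text
time: 20.7
tool_pos: [0.6465, 0.1514, 0.072]
tool_rot: [-3.112, 0.069, 0.148]
contact_force: [-0.0, 0.5, 0.7]
opening: 0.0919
```

```bash
python3 d.py .6440 .1498 .069 .15; python3 - <<'E'
from h import *
im=eyes.read_camera('wrist');cv2.imwrite('pics/wrist5.png',im[:,:,::-1])
im=eyes.read_camera('side');cv2.imwrite('pics/side5.png',cv2.resize(im[100:250,270:430,::-1],(640,600),interpolation=cv2.INTER_CUBIC))
E
```

```text
t 20.7 pos [0.6465 0.1514 0.072 ] rot [-3.112  0.069  0.148] F [-0.01  0.53  0.74] op 0.0919
tool delta [-0.0025  0.0013  0.0032] twist -0.002
toolz [-0.0723  0.0187 -0.9972] q [0.102 0.771 1.218 0.028 1.223 1.516] sum235 0.0702
```

View pics/wrist5.png

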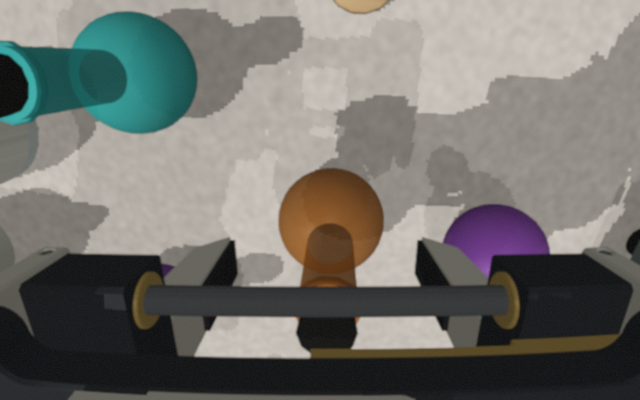

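View pics/side5.png

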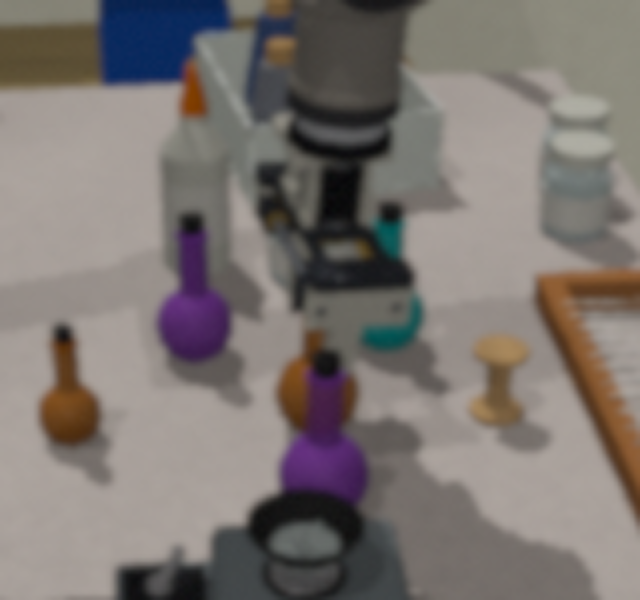

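Wrist view: the brown neck at about (328,285) sits between the open pads at x 235 and 418, and the purple flask is clear. I close the grip.

Call:
carry_out([
  [[-0.002,0.001,0.003],0],
  [[0,0,0],0],
])

```text
time: 21.05
tool_pos: [0.6463, 0.1502, 0.0725]
tool_rot: [-3.113, 0.063, 0.148]
contact_force: [0.3, -0.4, -0.0]
opening: 0.0917
```

Call:
carry_out([
  [[0,0,0],0],
  [[0,0,0],0],
  [[0,0,0],0],
  [[0,0,0],0],
  [[0,0,0],0],
  [[0,0,0],0],
  [[0,0,0],0],
], fingers=1, grip_force=30)

```text
time: 21.92
tool_pos: [0.6467, 0.1503, 0.0733]
tool_rot: [-3.113, 0.061, 0.148]
contact_force: [-0.7, -0.4, -0.4]
opening: 0.0267
```

```bash
python3 d.py .6440 .1498 .069 .15
```

```text
t 21.93 pos [0.6467 0.1503 0.0733] rot [-3.113  0.061  0.148] F [-0.66 -0.4  -0.42] op 0.0267
tool delta [-0.0025  0.0003  0.0045] twist -0.002
toolz [-0.065   0.0194 -0.9977] q [0.101 0.766 1.225 0.028 1.214 1.514] sum235 0.0629
```

Call:
carry_out([
  [[0,0,-0.01],0],
  [[0,0,-0.02],0],
  [[0,0,-0.02],0],
  [[0,0,-0.02],0],
])

```text
time: 22.42
tool_pos: [0.65, 0.1488, 0.1438]
tool_rot: [-3.113, 0.067, 0.148]
contact_force: [0.4, -0.0, -1.6]
opening: 0.0244
```

Call:
carry_out([
  [[0,0,-0.02],0],
  [[0,0,-0.02],0],
  [[0,0,-0.02],0],
  [[0,0,-0.02],0],
  [[0,0,-0.02],0],
  [[0,0,0],0],
])

```text
time: 23.18
tool_pos: [0.6574, 0.1467, 0.2513]
tool_rot: [-3.113, 0.063, 0.148]
contact_force: [0.3, -0.2, -2.9]
opening: 0.025
```

```bash
python3 d.py .607 -.134 .24 .15;python3 - <<'E'
from h import *
im=eyes.read_camera('side');cv2.imwrite('pics/side6.png',cv2.resize(im[100:250,270:430,::-1],(640,600),interpolation=cv2.INTER_CUBIC))
E
```

```text
t 23.18 pos [0.6574 0.1467 0.2513] rot [-3.113  0.063  0.148] F [ 0.35 -0.2  -2.94] op 0.025
tool delta [-0.0902  0.2706  0.0092] twist -0.002
toolz [-0.0664  0.0192 -0.9976] q [0.094 0.659 0.932 0.025 1.614 1.518] sum235 0.0644
```

View pics/side6.png

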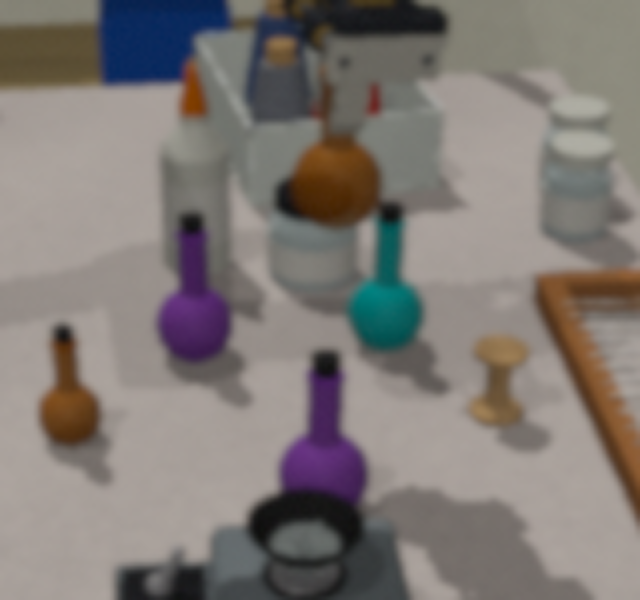

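Side view: the flask hangs upright, its body at crop (337,182) is clear of everything. I carry it to the mixer.

Call:
carry_out([
  [[-0.005,0.015,0],0],
  [[-0.0075,0.0225,0],0],
  [[-0.0075,0.0225,0],0],
  [[-0.0075,0.0225,0],0],
  [[-0.0075,0.0225,0],0],
  [[-0.0075,0.0225,0],0],
  [[-0.0075,0.0225,0],0],
  [[-0.0075,0.0225,0],0],
])

```text
time: 24.22
tool_pos: [0.619, -0.0485, 0.2446]
tool_rot: [-3.113, 0.074, 0.143]
contact_force: [-0.4, 0.2, -3.2]
opening: 0.0244
```

```bash
python3 d.py .607 -.134 .24 .15
```

```text
t 24.23 pos [ 0.619  -0.0485  0.2446] rot [-3.113  0.074  0.143] F [-0.36  0.2  -3.17] op 0.0244
tool delta [-0.0236  0.083   0.0041] twist -0.007
toolz [-0.0772  0.0174 -0.9969] q [-0.202  0.561  1.124  0.002  1.535  1.227] sum235 0.0792
```

Call:
carry_out([
  [[-0.005,0.02,0],0],
  [[-0.005,0.02,0],0],
  [[-0.005,0.02,0],0],
  [[-0.005,0.018,0],0],
  [[0,0,0],0],
])

```text
time: 24.85
tool_pos: [0.608, -0.1377, 0.2435]
tool_rot: [-3.113, 0.075, 0.138]
contact_force: [-0.5, 0.7, -1.8]
opening: 0.0243
```

```bash
python3 d.py .607 -.134 .24 .15; python3 - <<'E'
from h import *
import pickle
s=monitor.observe()
im=eyes.read_camera('side');cv2.imwrite('pics/side7r.png',im[:,:,::-1]);cv2.imwrite('pics/side7.png',cv2.resize(im[120:290,270:430,::-1],(565,600),interpolation=cv2.INTER_CUBIC))
im=eyes.read_camera('top');cv2.imwrite('pics/top7r.png',im[:,:,::-1]);cv2.imwrite('pics/top7.png',cv2.resize(im[130:250,300:460,::-1],(800,600),interpolation=cv2.INTER_CUBIC))
c=eyes.camera_info('wrist');im=eyes.read_camera('wrist');cv2.imwrite('pics/wrist7.png',im[:,:,::-1])
pickle.dump((c,s),open('w7.pkl','wb'))
E
```

```text
t 24.85 pos [ 0.608  -0.1377  0.2435] rot [-3.113  0.075  0.138] F [-0.5   0.67 -1.78] op 0.0243
tool delta [-0.0003 -0.0037  0.0036] twist -0.012
toolz [-0.0779  0.0177 -0.9968] q [-0.341  0.568  1.116 -0.009  1.537  1.094] sum235 0.0794
```

View pics/side7.png

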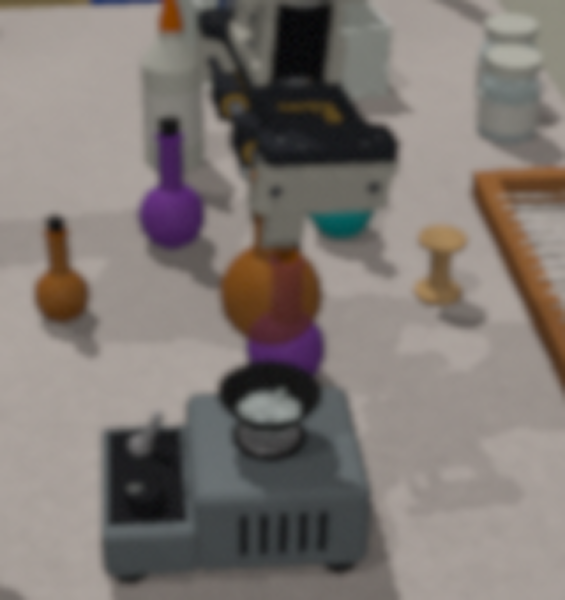

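View pics/top7.png

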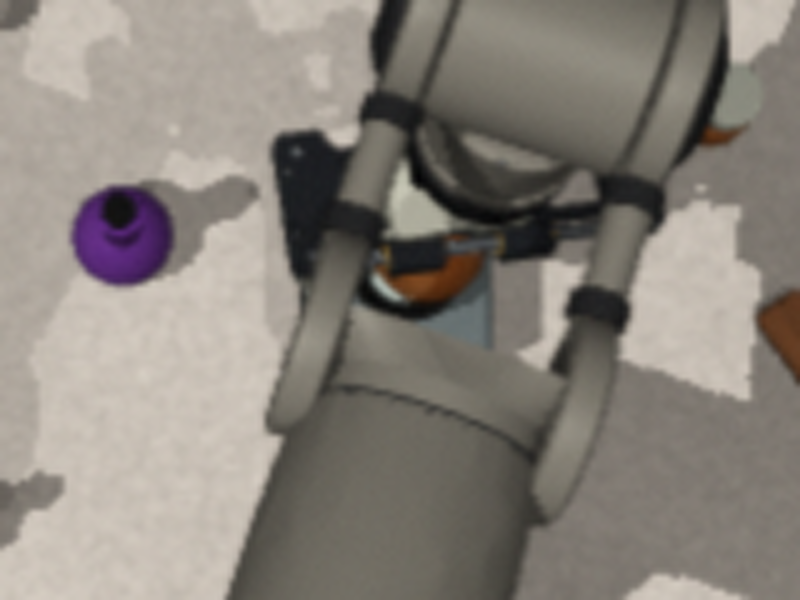

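View pics/wrist7.png

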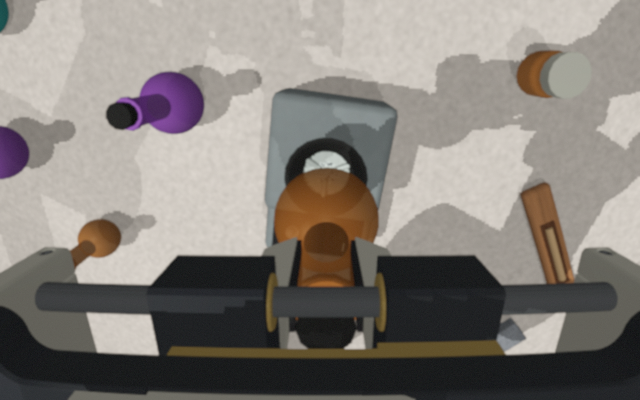

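```bash
python3 - <<'E'
from h import *
import pickle;c,s=pickle.load(open('w7.pkl','rb'))
im=cv2.imread('pics/side7r.png');hsv=cv2.cvtColor(im,cv2.COLOR_BGR2HSV)
def fit(img,x0,x1,y0,y1):
    hsv=cv2.cvtColor(img,cv2.COLOR_BGR2HSV);m=np.zeros(hsv.shape[:2],np.uint8)
    m[y0:y1,x0:x1]=((hsv[...,0]<16)&(hsv[...,1]>120))[y0:y1,x0:x1]; return m
m=fit(im,325,370,185,220); ys,xs=np.nonzero(m)
for y in range(186,220,2):
    r=xs[ys==y]; 
    if len(r): print(y,r.min(),r.max(),(r.min()+r.max())/2,end=' | ')
us=[(xs[ys==y].min()+xs[ys==y].max())/2 for y in range(196,208)]
print('\nside u',np.mean(us))
w=cv2.imread('pics/wrist7.png');m=fit(w,260,400,160,240);ys,xs=np.nonzero(m)
cn=max(cv2.findContours(m,0,1)[0],key=len)[:,0,:]
pts=cn[(cn[:,1]<225)&(cn[:,1]>165)].astype(float)
A=np.c_[2*pts,np.ones(len(pts))];sol=np.linalg.lstsq(A,(pts**2).sum(1),rcond=None)[0];print('wrist circ',sol[:2],np.sqrt(sol[2]+sol[0]**2+sol[1]**2))
wc=sol[:2]
print('wrist@z.198',plane('wrist',wc,.198,c))
X,e=tri([ray('wrist',wc,c),ray('side',(np.mean(us),203))]);print('tri',X,e)
# ring in side view (unobstructed first pic)
s0=cv2.imread('pics/side0.png');g=cv2.cvtColor(s0,cv2.COLOR_BGR2GRAY)
for y in range(224,240): 
    r=np.nonzero(g[y,325:370]<60)[0]+325
    if len(r): print(y,r.min(),r.max(),(r.min()+r.max())/2,end=' | ')
print()
for x in (.603,.605,.607,.609): print(x,proj('side',(x,-.134,.118)),proj('side',(x,-.134,.198)))
tp=s['tool_pos'];print('tcp',tp)
E
```

```text
190 341 353 347.0 | 192 338 354 346.0 | 194 336 356 346.0 | 196 335 357 346.0 | 198 334 358 346.0 | 200 333 359 346.0 | 202 333 359 346.0 | 204 333 359 346.0 | 206 334 359 346.5 | 208 334 358 346.0 | 210 336 354 345.0 | 212 337 341 339.0 | 
side u 346.125
wrist circ [325.92012908 219.68062776] 51.08389292170271
wrist@z.198 [ 0.60754934 -0.13576292  0.198     ]
tri [ 0.60826113 -0.13574721  0.19931788] [np.float64(9.607505149241563e-05), np.float64(9.607505149244924e-05)]
224 339 359 349.0 | 225 337 358 347.5 | 226 335 358 346.5 | 227 334 359 346.5 | 228 333 359 346.0 | 229 333 360 346.5 | 230 333 360 346.5 | 231 332 360 346.0 | 232 332 360 346.0 | 233 333 359 346.0 | 234 333 359 346.0 | 235 334 358 346.0 | 236 335 358 346.5 | 237 336 357 346.5 | 238 337 337 337.0 | 239 338 354 346.0 | 
0.603 [343.28360998 231.60432483] [343.65909792 203.14705549]
0.605 [344.13071911 231.56646631] [344.54886163 203.10915215]
0.607 [344.97772677 231.52861819] [345.43851413 203.07125458]
0.609 [345.82463344 231.49078045] [346.32805595 203.03336276]
tcp [ 0.60802785 -0.13767524  0.24349127]
```

```bash
python3 - <<'E'
from h import *
import pickle;c,s=pickle.load(open('w7.pkl','rb'))
w=cv2.imread('pics/wrist7.png');g=cv2.cvtColor(w,cv2.COLOR_BGR2GRAY)
pts=[]
for a in np.linspace(-2.9,-.25,40):  # rays outward from (326,177)
    prof=[g[int(round(177+r*np.sin(a))),int(round(326+r*np.cos(a)))] for r in np.arange(30,52,.5)]
    d=np.diff(np.convolve(np.array(prof,float),np.ones(3)/3,'valid')); k=d.argmax()
    if d[k]>6: r=30+.5*(k+1.5); pts.append((326+r*np.cos(a),177+r*np.sin(a)))
P=np.array([plane('wrist',p,.117,c)[:2] for p in pts])
for it in range(4):
    A=np.c_[2*P,np.ones(len(P))];q=np.linalg.lstsq(A,(P**2).sum(1),rcond=None)[0];r=np.sqrt(q[2]+q[0]**2+q[1]**2)
    res=np.linalg.norm(P-q[:2],axis=1)-r; print(q[:2],r,len(P),res.std()); P=P[abs(res)<max(1.5*res.std(),.0005)]
E
python3 d.py .6082 -.1355 .175 .15
```

```text
[ 0.60817087 -0.13291095] 0.03494421947066696 40 0.0004075331798918294
[ 0.60856415 -0.13284368] 0.034590969221054646 34 0.0002894759496269173
[ 0.60858555 -0.13286328] 0.0345911429078911 33 0.00027901402919892237
[ 0.60875334 -0.13289784] 0.034445072840274496 32 0.00026587838176197814
t 25.0 pos [ 0.6083 -0.1355  0.2436] rot [-3.113  0.075  0.14 ] F [ 0.19 -0.68 -2.36] op 0.0244
tool delta [0.005  0.002  0.0684] twist -0.01
toolz [-0.0778  0.0181 -0.9968] q [-0.338  0.568  1.116 -0.009  1.537  1.095] sum235 0.0795
```

Ring centre from the wrist is (0.6085,-0.133), and the flask axis is about 2.5 mm off in y. I correct that while lowering to just above contact.

```bash
python3 d.py .6088 -.133 .195 .14
```

```text
t 25.0 pos [ 0.6083 -0.1355  0.2436] rot [-3.113  0.075  0.14 ] F [ 0.19 -0.68 -2.36] op 0.0244
tool delta [ 0.0044 -0.001   0.0485] twist 0.0
toolz [-0.0778  0.0181 -0.9968] q [-0.338  0.568  1.116 -0.009  1.537  1.095] sum235 0.0795
```

Call:
carry_out([
  [[0.002,0,0.016],0],
  [[0.001,0,0.016],0],
  [[0.001,-0.001,0.016],0],
  [[0,0,0],0],
])

```text
time: 25.5
tool_pos: [0.6083, -0.1291, 0.1908]
tool_rot: [-3.111, 0.077, 0.145]
contact_force: [0.9, 0.2, -2.4]
opening: 0.0245
```

```bash
python3 d.py .6088 -.133 .178 .14
```

```text
t 25.5 pos [ 0.6083 -0.1291  0.1908] rot [-3.111  0.077  0.145] F [ 0.87  0.24 -2.43] op 0.0245
tool delta [0.0009 0.0043 0.0127] twist 0.005
toolz [-0.0802  0.0194 -0.9966] q [-0.328  0.598  1.207 -0.008  1.419  1.1  ] sum235 0.0823
```

Call:
carry_out([
  [[0.001,0.004,0.001],0],
  [[0,0,0],0],
])

```text
time: 25.75
tool_pos: [0.6103, -0.1326, 0.19]
tool_rot: [-3.111, 0.076, 0.146]
contact_force: [0.4, 0.3, -1.9]
opening: 0.0243
```

```bash
python3 d.py .6088 -.133 .178 .14;  python3 - <<'E'
from h import *
import pickle
im=eyes.read_camera('side');cv2.imwrite('pics/side8r.png',im[:,:,::-1]);a=cv2.resize(im[170:290,290:410,::-1],(400,400),interpolation=cv2.INTER_CUBIC)
c=eyes.camera_info('wrist');im=eyes.read_camera('wrist');cv2.imwrite('pics/wrist8r.png',im[:,:,::-1])
b=cv2.resize(im[100:300,230:430,::-1],(400,400),interpolation=cv2.INTER_CUBIC)
cv2.imwrite('pics/c8.png',np.hstack([a,b]));pickle.dump(c,open('w8.pkl','wb'))
E
python3 d.py .6088 -.133 .178 .14
```

```text
t 25.75 pos [ 0.6103 -0.1326  0.19  ] rot [-3.111  0.076  0.146] F [ 0.45  0.25 -1.89] op 0.0243
tool delta [-0.0006  0.0005  0.012 ] twist 0.006
toolz [-0.0794  0.019  -0.9967] q [-0.333  0.604  1.2   -0.008  1.42   1.095] sum235 0.0813
t 25.85 pos [ 0.6104 -0.1326  0.1903] rot [-3.111  0.075  0.146] F [ 1.22  0.45 -0.95] op 0.0245
tool delta [-0.0007  0.0006  0.0124] twist 0.006
toolz [-0.0788  0.019  -0.9967] q [-0.333  0.603  1.2   -0.008  1.42   1.095] sum235 0.0808
```

View pics/c8.png

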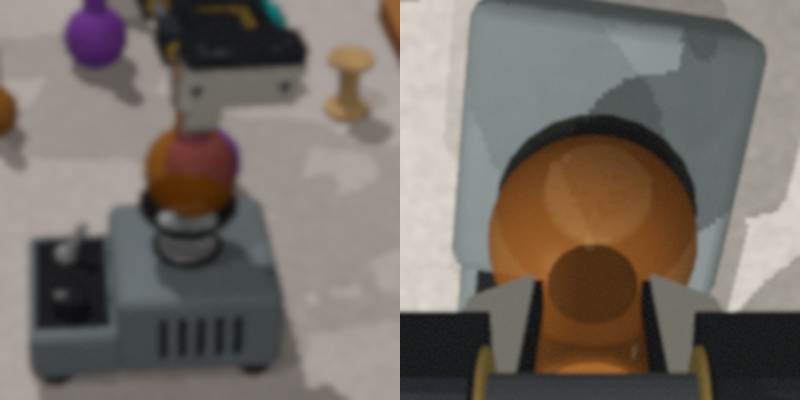

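```bash
python3 - <<'E'
from h import *
import pickle;c=pickle.load(open('w8.pkl','rb'))
im=cv2.imread('pics/side8r.png');f=im.astype(int);br=(f[...,2]-f[...,0]>25)
g=cv2.cvtColor(im,cv2.COLOR_BGR2GRAY)
for y in range(206,246,2):
    r=np.nonzero(br[y,320:375])[0]+320; k=np.nonzero(g[y,320:375]<60)[0]+320
    print(y,(r.min(),r.max(),(r.min()+r.max())/2) if len(r) else '',(k.min(),k.max(),(k.min()+k.max())/2) if len(k) else '')
w=cv2.imread('pics/wrist8r.png');f=w.astype(int);m=(f[...,2]-f[...,0]>50).astype(np.uint8)
m[:160]=0;m[240:]=0;m[:,:260]=0;m[:,400:]=0
cn=max(cv2.findContours(m,0,1)[0],key=len)[:,0,:];pts=cn[(cn[:,1]<236)].astype(float)
A=np.c_[2*pts,np.ones(len(pts))];q=np.linalg.lstsq(A,(pts**2).sum(1),rcond=None)[0];print(q[:2],np.sqrt(q[2]+q[0]**2+q[1]**2),plane('wrist',q[:2],.145,c))
E
```

```text
206 (np.int64(343), np.int64(344), np.float64(343.5)) 
208 (np.int64(340), np.int64(344), np.float64(342.0)) 
210 (np.int64(337), np.int64(355), np.float64(346.0)) (np.int64(348), np.int64(352), np.float64(350.0))
212 (np.int64(335), np.int64(356), np.float64(345.5)) (np.int64(348), np.int64(351), np.float64(349.5))
214 (np.int64(334), np.int64(358), np.float64(346.0)) (np.int64(357), np.int64(359), np.float64(358.0))
216 (np.int64(333), np.int64(359), np.float64(346.0)) (np.int64(356), np.int64(359), np.float64(357.5))
218 (np.int64(333), np.int64(359), np.float64(346.0)) (np.int64(355), np.int64(360), np.float64(357.5))
220 (np.int64(333), np.int64(359), np.float64(346.0)) (np.int64(352), np.int64(360), np.float64(356.0))
222 (np.int64(333), np.int64(359), np.float64(346.0)) (np.int64(341), np.int64(359), np.float64(350.0))
224 (np.int64(334), np.int64(359), np.float64(346.5)) (np.int64(336), np.int64(359), np.float64(347.5))
226 (np.int64(334), np.int64(359), np.float64(346.5)) (np.int64(335), np.int64(359), np.float64(347.0))
228 (np.int64(335), np.int64(359), np.float64(347.0)) (np.int64(333), np.int64(359), np.float64(346.0))
230 (np.int64(336), np.int64(358), np.float64(347.0)) (np.int64(333), np.int64(360), np.float64(346.5))
232 (np.int64(339), np.int64(356), np.float64(347.5)) (np.int64(332), np.int64(360), np.float64(346.0))
234 (np.int64(343), np.int64(350), np.float64(346.5)) (np.int64(333), np.int64(359), np.float64(346.0))
236  (np.int64(335), np.int64(358), np.float64(346.5))
238  (np.int64(337), np.int64(355), np.float64(346.0))
240  (np.int64(338), np.int64(354), np.float64(346.0))
242  (np.int64(320), np.int64(356), np.float64(338.0))
244  (np.int64(320), np.int64(359), np.float64(339.5))
[325.64933004 219.40942242] 50.9948756635137 [ 0.60992079 -0.13206578  0.145     ]
```

Call:
carry_out([
  [[0,0.0005,0.004],0],
  [[0,0,0.004],0],
  [[0,0,0.003],0],
])

```text
time: 26.22
tool_pos: [0.6098, -0.1331, 0.1795]
tool_rot: [-3.112, 0.074, 0.146]
contact_force: [-0.4, 0.7, -1.2]
opening: 0.0246
```

```bash
python3 d.py .609 -.1335 .165 .14
```

```text
t 26.23 pos [ 0.6098 -0.1331  0.1795] rot [-3.112  0.074  0.146] F [-0.39  0.73 -1.19] op 0.0246
tool delta [0.0003 0.0007 0.0145] twist 0.006
toolz [-0.0774  0.0185 -0.9968] q [-0.334  0.609  1.219 -0.008  1.393  1.094] sum235 0.0792
```

Call:
carry_out([
  [[0,0.0005,0.003],0],
  [[0,0,0.003],0],
])

```text
time: 26.48
tool_pos: [0.6091, -0.1335, 0.1736]
tool_rot: [-3.112, 0.074, 0.146]
contact_force: [-1.3, 0.1, 2.9]
opening: 0.0245
```

```bash
python3 d.py .609 -.1335 .165 .14
```

```text
t 26.48 pos [ 0.6091 -0.1335  0.1736] rot [-3.112  0.074  0.146] F [-1.33  0.08  2.92] op 0.0245
tool delta [0.0005 0.0003 0.0086] twist 0.006
toolz [-0.0775  0.0184 -0.9968] q [-0.334  0.613  1.229 -0.008  1.379  1.093] sum235 0.0794
```

Call:
carry_out([
  [[0,0,0.002],0],
  [[0,0,0.002],0],
])

```text
time: 26.72
tool_pos: [0.609, -0.1335, 0.1705]
tool_rot: [-3.113, 0.073, 0.146]
contact_force: [-1.6, 0.4, 4.2]
opening: 0.0243
```

```bash
python3 d.py .609 -.1335 .165 .14
```

```text
t 26.73 pos [ 0.609  -0.1335  0.1705] rot [-3.113  0.073  0.146] F [-1.64  0.36  4.21] op 0.0243
tool delta [0.0004 0.0002 0.0054] twist 0.006
toolz [-0.0763  0.018  -0.9969] q [-0.334  0.614  1.235 -0.008  1.37   1.094] sum235 0.0781
```

Call:
carry_out([
  [[0,0,0.002],0],
  [[0,0,0.002],0],
])

```text
time: 26.98
tool_pos: [0.609, -0.1334, 0.1674]
tool_rot: [-3.113, 0.072, 0.146]
contact_force: [-1.6, 0.7, 5.8]
opening: 0.0244
```

```bash
python3 d.py .609 -.1335 .165 .14;  python3 - <<'E'
from h import *
import pickle
im=eyes.read_camera('side');cv2.imwrite('pics/side9r.png',im[:,:,::-1]);a=cv2.resize(im[170:290,290:410,::-1],(400,400),interpolation=cv2.INTER_CUBIC)
im=eyes.read_camera('wrist');cv2.imwrite('pics/wrist9r.png',im[:,:,::-1])
b=cv2.resize(im[100:300,230:430,::-1],(400,400),interpolation=cv2.INTER_CUBIC)
cv2.imwrite('pics/c9.png',np.hstack([a,b]))
for z in (.118,.112,.109,.107,.106,.103): print(z, proj('side',(.6085,-.133-.0365,z)),proj('side',(.6085,-.133-.0365,z-.016)))
s0=cv2.cvtColor(cv2.imread('pics/side0.png'),6);s9=cv2.cvtColor(cv2.imread('pics/side9r.png'),6)
print('before',s0[222:262,346]);print('after ',s9[222:262,346])
E
```

```text
t 26.98 pos [ 0.609  -0.1334  0.1674] rot [-3.113  0.072  0.146] F [-1.65  0.69  5.83] op 0.0244
tool delta [0.0002 0.0002 0.0024] twist 0.006
toolz [-0.0748  0.0175 -0.997 ] q [-0.334  0.615  1.241 -0.008  1.361  1.094] sum235 0.0765
0.118 [347.18157786 240.99324398] [347.07091079 246.45362271]
0.112 [347.1398009  243.05345724] [347.03001302 248.47388688]
0.109 [347.11903758 244.07788165] [347.00968527 249.47850696]
0.107 [347.10524137 244.75874142] [346.99617796 250.1462263 ]
0.106 [347.09835702 245.09854674] [346.98943761 250.47948004]
0.103 [347.0777587  246.11547395] [346.96926958 251.47682665]
before [ 39  29  24  23  23  23  23  33  67 106 134 145 146 145 145 139 124  95
  58  46  62  69  69  67  66  68  56  38  45  60  67  69  69  70  69  70
  73  76  77  76]
after  [64 67 68 67 67 67 65 65 63 60 58 56 58 58 56 55 53 52 50 45 37 27 34 52
 66 67 50 36 46 62 70 72 72 71 72 74 76 78 81 79]
```

View pics/c9.png

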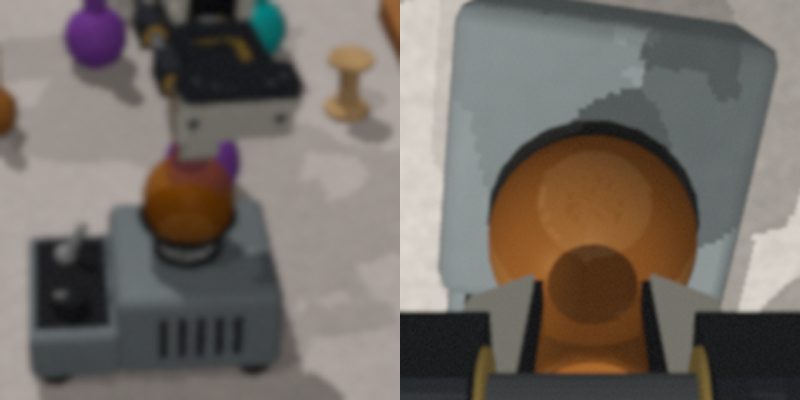

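Call:
carry_out([
  [[0,0,0.0015],0],
  [[0,0,0],0],
])

```text
time: 27.32
tool_pos: [0.6089, -0.1334, 0.1669]
tool_rot: [-3.114, 0.071, 0.146]
contact_force: [-2.4, -0.0, 6.1]
opening: 0.0244
```

```bash
python3 d.py .609 -.1335 .165 .14;  python3 - <<'E'
from h import *
im=eyes.read_camera('side');cv2.imwrite('pics/side10r.png',im[:,:,::-1])
g=lambda n:cv2.cvtColor(cv2.imread(n),6)[:,340:353].mean(1)
for n in('side0','side8r','side9r','side10r'): print(n,g(f'pics/{n}.png')[232:252].round(0).astype(int))
F=[];
for i in range(6): s=monitor.observe();F.append(s['contact_force']);eyes.read_camera('side')
print(np.mean(F,0),s['tool_pos'],s['time'])
E
```

```text
t 27.32 pos [ 0.6089 -0.1334  0.1669] rot [-3.114  0.071  0.146] F [-2.44 -0.    6.08] op 0.0244
tool delta [0.0002 0.0002 0.0019] twist 0.006
toolz [-0.0738  0.0171 -0.9971] q [-0.334  0.615  1.243 -0.008  1.359  1.094] sum235 0.0754
side0 [122 140 148 149 147 140 123  90  55  50  65  71  68  66  64  59  47  41
  52  63]
side8r [53 59 69 79 84 82 70 50 36 48 67 72 70 68 66 62 49 43 53 65]
side9r [54 54 56 58 57 55 53 51 49 44 34 30 41 58 64 54 40 39 53 66]
side10r [54 54 55 57 57 55 54 51 49 44 36 30 38 55 63 58 44 39 52 65]
[-2.53021121  0.4555922   6.04741152] [ 0.60891573 -0.13336402  0.16700445] 27.625
```

Call:
carry_out([
  [[0,0,0.002],0],
  [[0,0,0.001],0],
  [[0,0,0],0],
])

```text
time: 28.05
tool_pos: [0.6088, -0.1333, 0.166]
tool_rot: [-3.115, 0.069, 0.146]
contact_force: [-3.0, 1.9, 6.9]
opening: 0.0246
```

```bash
python3 - <<'E'
from h import *
im=eyes.read_camera('side');cv2.imwrite('pics/side11r.png',im[:,:,::-1])
g=lambda n:cv2.cvtColor(cv2.imread(n),6)[:,340:353].mean(1)
for n in('side8r','side11r'): print(n,g(f'pics/{n}.png')[232:252].round(0).astype(int))
F=[];
for i in range(6): s=monitor.observe();F.append(s['contact_force']);eyes.read_camera('side')
print(np.mean(F,0),s['tool_pos'],s['time'])
im=eyes.read_camera('wrist');cv2.imwrite('pics/w11.png',im[:,:,::-1])
cv2.imwrite('pics/c11.png',np.hstack([cv2.resize(cv2.imread('pics/side11r.png')[170:290,290:410],(400,400)),cv2.resize(im[100:300,230:430,::-1],(400,400))]))
E
```

```text
side8r [53 59 69 79 84 82 70 50 36 48 67 72 70 68 66 62 49 43 53 65]
side11r [55 54 55 57 57 56 54 52 50 46 39 31 34 51 65 64 49 41 52 65]
[-2.85456166  1.15561715  6.80220639] [ 0.60880119 -0.13329575  0.16600573] 28.35
```

View pics/c11.png

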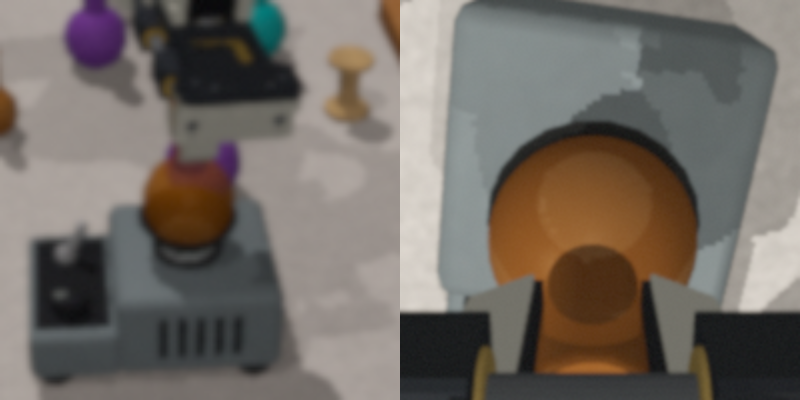

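Call:
carry_out([
  [[-0.0005,0,0.0015],0],
  [[-0.0003,0,0.001],0],
  [[0,0,0],0],
])

```text
time: 28.82
tool_pos: [0.6086, -0.1332, 0.1659]
tool_rot: [-3.116, 0.065, 0.146]
contact_force: [-3.0, 0.2, 6.4]
opening: 0.0242
```

```bash
python3 - <<'E'
from h import *
im=eyes.read_camera('side');cv2.imwrite('pics/side12r.png',im[:,:,::-1])
g=lambda n:cv2.cvtColor(cv2.imread(n),6)[:,340:353].mean(1)
for n in('side8r','side12r'): print(n,g(f'pics/{n}.png')[232:252].round(0).astype(int))
F=[];
for i in range(6): s=monitor.observe();F.append(s['contact_force']);eyes.read_camera('side')
print(np.mean(F,0),s['tool_pos'],s['tool_rot'],s['time'])
E
```

```text
side8r [53 59 69 79 84 82 70 50 36 48 67 72 70 68 66 62 49 43 53 65]
side12r [55 54 55 57 57 56 55 53 51 47 40 31 34 51 66 64 49 41 52 65]
[-2.37525284  0.97801033  6.59434311] [ 0.60857238 -0.13324977  0.16590654] [-3.11624715  0.06557757  0.14609698] 29.125
```

Call:
carry_out([
  [[0,0,0.0025],0],
  [[0,0,0.0025],0],
])

```text
time: 29.42
tool_pos: [0.6085, -0.1332, 0.1627]
tool_rot: [-3.117, 0.064, 0.146]
contact_force: [-3.5, 2.0, 8.4]
opening: 0.0245
```

```bash
python3 - <<'E'
from h import *
F=[];
for i in range(10): s=monitor.observe();F.append(s['contact_force']);im=eyes.read_camera('side');print(s['tool_pos'].round(4)) if i%3==0 else 0
cv2.imwrite('pics/side13r.png',im[:,:,::-1])
g=lambda n:cv2.cvtColor(cv2.imread(n),6)[:,340:353].mean(1)
for n in('side8r','side13r'): print(n,g(f'pics/{n}.png')[232:252].round(0).astype(int))
print(np.mean(F,0),s['tool_pos'],s['tool_rot'],s['time'])
E
```

```text
[ 0.6085 -0.1332  0.1627]
[ 0.6085 -0.1332  0.1628]
[ 0.6085 -0.1332  0.1628]
[ 0.6085 -0.1332  0.1628]
side8r [53 59 69 79 84 82 70 50 36 48 67 72 70 68 66 62 49 43 53 65]
side13r [57 55 54 55 57 57 56 55 53 51 47 40 31 30 41 46 40 38 51 64]
[-3.12061872  1.01526632  8.71687033] [ 0.60847741 -0.13320636  0.16283646] [-3.11723418  0.06377083  0.14605981] 29.875
```

Call:
carry_out([
  [[0,0,-0.001],0],
])

```text
time: 30.05
tool_pos: [0.6085, -0.1332, 0.1647]
tool_rot: [-3.118, 0.063, 0.146]
contact_force: [-2.9, 0.7, 7.7]
opening: 0.0245
```

```bash
python3 - <<'E'
from h import *
F=[];
for i in range(10): s=monitor.observe();F.append(s['contact_force']);im=eyes.read_camera('side');print(s['tool_pos'].round(4)) if i%3==0 else 0
cv2.imwrite('pics/side14r.png',im[:,:,::-1])
g=lambda n:cv2.cvtColor(cv2.imread(n),6)[:,340:353].mean(1)
for n in('side8r','side14r'): print(n,g(f'pics/{n}.png')[232:252].round(0).astype(int))
print(np.mean(F,0),s['tool_pos'],s['tool_rot'],s['time'])
w=eyes.read_camera('wrist')
cv2.imwrite('pics/c14.png',np.hstack([cv2.resize(im[150:290,280:420,::-1],(400,400)),cv2.resize(w[100:300,230:430,::-1],(400,400))]))
E
```

```text
[ 0.6085 -0.1332  0.1647]
[ 0.6085 -0.1332  0.1647]
[ 0.6085 -0.1332  0.1646]
[ 0.6085 -0.1332  0.1646]
side8r [53 59 69 79 84 82 70 50 36 48 67 72 70 68 66 62 49 43 53 65]
side14r [55 54 54 56 57 57 55 53 51 49 43 34 30 44 58 56 44 40 52 65]
[-2.97453207  0.78885499  7.70356147] [ 0.60847523 -0.13318159  0.16463119] [-3.11751316  0.06339749  0.14615523] 30.5
```

View pics/c14.png

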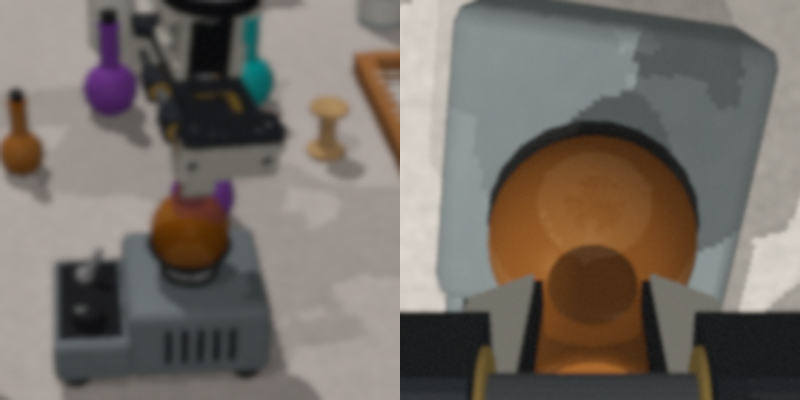

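The ring is steady at about 11–13 mm, the flask is upright and centred, and the toggle still leans to the ring. I hand in.

```bash
python3 -c "
from cell import order; print(order.hand_in())"
```

```text
the job is handed in; nothing more can be done
None
```

I pushed the toggle fully over towards the ring, then set the larger brown flask in the mixer's ring and pressed it down. I handed in at about 30.5 s with the flask still gripped. The hand-in gives no verdict.

**Toggle:** After the push, the wrist and side views put its tip where the "run on touch" position should be, within about 2 px. It still leaned towards the ring in the last pictures.

**Flask:** It was gripped by the neck at about 92 mm above its foot, a little above the 85–88 mm asked. It hung upright, and I saw no slip in the wrist views. Just before contact it sat within about 1–2 mm of the ring's centre.

**Ring press:** The two depth checks differ. The side view gives about 11 mm and the vertical force about 13 mm. Both are above 9 mm and below the 15 mm stop, and the position and force were steady over the last 0.5 s. For a moment before that I had pressed to about 13–14.5 mm, then backed off.

**Checks that were off:**
- **Tool tilt:** The tool drifted to about 4° off vertical (up to about 6–7° earlier) during fast moves. I turned the jaws so that this tilted the flask very little.
- **Force reading:** A force of about 59 N showed once, when I raised the arm too high near its reach limit before the grasp. It was under the 120 N wrist limit and nothing was held or in the way. I did not log the joint angles at that moment, so I cannot rule out that the elbow joint touched its range limit.
- **Sideways load:** About 3 N of sideways force remains on the seated flask.

I saw nothing else on the table moved.

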